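# Pull the yellow spout cap off the custard filler

### The arm

A 6-joint arm with a two-finger parallel gripper is mounted at the origin on the work surface. World frame = base frame: x ahead of the robot, y to its left, z up, the work surface at z = 0. Lengths are in mm, angles in rad, forces in N, time in s.
With the tool pointing down it reaches from about 325 to 875 mm from the base axis. Payload 4.4 kg.
Tool frame: the origin (TCP) lies on the centre line of the jaws, within the pads' length; the fingertips stand ahead of it and the grasp point (between the pads) lies 6 mm ahead of it (ctrl.tcp_to_tips is the z of the fingertips in the tool frame, in mm); z points along the fingers, y is the line along which they close (so a half turn about z gives the same grasp; the last joint's range is limited). The gripper opens to 85 mm and grips with 20 to 120 N. Pads are 22 mm wide; open, the fingers measure 114 mm over their backs; the gripper's body (76 mm by 85 mm) begins 54 mm behind the grasp point. The pads swing forward as they close: fully open they stand 13 mm farther back than shut.
Start: joints at [-1.339, 0.207, 1.542, -0, 1.393, -0.15], TCP at [214.228, -533.605, 256.282] pointing down, gripper open.
Joint ranges: [-2.73, 2.73], [-0.86, 2.22], [0.23, 2.46], [-1.11, 4.25], [0.08, 2.63], [-2.82, 2.82]. Speed limits (rad/s): [2.79, 2.79, 3.14, 3.14, 3.14, 3.14].

### API

Orientations are given as a 3x3 rotation matrix whose columns are the frame's x, y, z axes.
In Python, from plant import ctrl, sensors, optics gives the robot as it stands. Calls block until the motion is done:
- ctrl.move_ptp(position, orientation): joint-space move of the TCP to a pose.
- ctrl.move_l(position, rot=None, vel=150, threshold=None): straight line of the TCP; rot=None keeps the orientation; vel is the mean speed in mm/s. With threshold (N) it stops when the force on the tool has changed by that much, and returns True; else False.
- ctrl.set_joints(angles): joint-space move.
- ctrl.gripper_to(opening, force=None): finger opening in mm; force is the grip in N (None keeps the last); returns when the fingers have stopped.
- ctrl.hold(seconds).
- ctrl.solve_ik(position, orientation): joint angles nearest the present ones, or None.
- sensors.read_state(): the state.
- optics.grab_frame(name): name is "side" or "top" or "wrist"; returns (picture, depth): 384x512x3 uint8, red, green, blue; 384x512 float32, mm along the optical axis (not along the pixel's ray), 0 where there is no reading.
- optics.camera_params(name): a dict with "mtx" (3x3 intrinsics, pixels), "R" (3x3) and "t" (3): a world point X has camera coordinates R X + t; the wrist camera has in their place "T_tool_cam" (4x4, takes a point from camera to tool coordinates, whose origin is the TCP and whose axes are the flange's). Camera axes: x right, y down, z forward; pixel columns grow to the right and rows downward; lengths in mm; the calibration is good to about 2 mm. A picture is of the moment at which its call begins: read the wrist's pose just before it. camera_params takes no time and is no camera call.
A pose or a line that the arm cannot do raises ctrl.MotionError and nothing moves.
- ctrl.finish_job(): hands the job in; it is judged then, once.
The state is a dict: "t": time; "q": joint angles; "qvel": joint speeds; "tau": joint torques, N m; "eef_pos": TCP position; "eef_rot": TCP orientation; "force": force on the tool from outside, world axes, zero at the start; "wrist_torque": the same for the moment, N m; "grip_width": finger opening in mm; "grasp_force": force on a finger pad.
Only numpy, scipy, OpenCV 4.12 (cv2) and the standard library are available. Lean on these libraries where they do the work, as an engineer would, in place of code of your own. Each camera call takes 0.05 s, during which the arm holds its last target. There are 200 camera calls.

### The job

Take the C-shaped puller by its red grip, slide its fork under the yellow cap on the custard filler and pull straight up until the cap pops off its spout. Then stand the puller upright on the bench with the yellow cap still sitting on its fork, and let go. Do not touch the yellow cap with the gripper, and leave the blue and white caps on.

Things in the scene. Friction and masses are not known exactly. Their poses are not given: they have to be found in the camera images.
- puller_grip (a point): Centre of the red grip (50 x 22 x 44 mm along x, y, z) on a loose steel C-frame, 0.25 kg, standing on its flat fork. x: the way the fork opens (away from the robot, within 25 deg), z up. Fork straight below: underside 104 mm under this point, 8 thick, 64 wide, slot 40 wide, tips at x +32, slot end at x -22; upright back at x -40 to -52; clear throat up to the top arm, 30 to 22 mm under this point.
- yellow_cap_center (a point): Centre, half-way up, of the yellow cap: 30 mm tall, 44 mm wide with a 60 mm foot flange, 40 g; z up, x square to the row, away from the robot. Snug on its spout: pops off with a straight pull of 5 to 15 N, free after 22 mm. Under it only a 12 mm neck: 30 mm clear height down to the filler's top. Hooked when the grip centre is over the cap's axis; slide in square to the row from the robot's side.
- blue_cap_center (a point): Centre of the blue cap, same size and fit, to be left on. All three caps stand 95 mm apart in a row, in any order, on the custard filler: a fixed steel block 90 mm deep, 300 mm long along the row, its flat top 45 mm above the bench and 30 mm below the caps' undersides.
- white_cap_center (a point): Centre of the white cap, same size and fit as the others, on another spout of the same row; to be left on.
Things that resemble listed ones, but are neither listed nor needed, are in the scene too. Of the things that look like the part that bears yellow_cap_center, the middle-sized one is meant.

How it is judged:
By the outcome, as a careful person would: the job done as asked, in the order asked, and still so for the second after the job is handed in, with the robot touching nothing.
It also fails if it takes over 54 s, if anything falls off the work surface, if the arm or the gripper's body presses on something with over 40 N, if the wrist force passes 120 N, or if a joint passes its speed limit or range.

## Working session

There is one attempt and no reset: what is moved stays moved. The work goes in short steps, each a Python script; the robot and the scene stay as the last script left them, time stands still between calls to the robot, and variables do not carry over. Pictures are saved under pics/ and viewed, at most 10 in all, crops included, and the job is handed in when it is done.

```bash
ls; mkdir -p pics
cat > h.py <<'E'
import numpy as np, cv2
from plant import ctrl, sensors, optics
def grab(n):
    s=sensors.read_state(); im,d=optics.grab_frame(n); p=optics.camera_params(n)
    K=np.array(p["mtx"])
    if n=="wrist":
        T=np.array(p["T_tool_cam"]); W=np.eye(4); W[:3,:3]=s["eef_rot"]; W[:3,3]=s["eef_pos"]
        M=W@T
    else:
        R=np.array(p["R"]); t=np.array(p["t"]).ravel(); M=np.eye(4); M[:3,:3]=R.T; M[:3,3]=-R.T@t
    return im,d,K,M
def cloud(d,K,M):
    v,u=np.mgrid[:d.shape[0],:d.shape[1]]
    c=np.stack([(u-K[0,2])/K[0,0]*d,(v-K[1,2])/K[1,1]*d,d],-1)
    return c@M[:3,:3].T+M[:3,3]
def plane(u,v,z,K,M):
    r=M[:3,:3]@np.linalg.inv(K)@np.array([u,v,1.]); o=M[:3,3]
    return o+r*(z-o[2])/r[2]
def save(n,im): cv2.imwrite("pics/"+n+".png",im[...,::-1])
E
python3 - <<'E'
from h import *
a=[]
for n in("side","top"):
    im,d,K,M=grab(n); np.savez(n+"0.npz",im=im,d=d,K=K,M=M); a.append(im); save(n+"0",im); print(n,M.round(2).tolist(),K.tolist())
s=sensors.read_state(); print(s["t"],np.round(s["eef_rot"],2).tolist(),ctrl.tcp_to_tips)
E
```

```text
pics
side [[-0.75, -0.35, 0.56, -29.97], [-0.66, 0.38, -0.65, 699.1], [0.01, -0.86, -0.51, 658.32], [0.0, 0.0, 0.0, 1.0]] [[425.73518306621213, 0.0, 246.85535115936932], [0.0, 425.73518306621213, 197.91281289570634], [0.0, 0.0, 1.0]]
top [[0.02, -0.98, 0.2, 352.14], [-1.0, -0.02, -0.01, 1.42], [0.01, -0.2, -0.98, 1035.14], [0.0, 0.0, 0.0, 1.0]] [[356.4776192880472, 0.0, 255.7271200316325], [0.0, 356.4776192880472, 190.88260434613014], [0.0, 0.0, 1.0]]
0.1 [[0.93, 0.37, -0.0], [0.37, -0.93, 0.0], [0.0, -0.0, -1.0]] 25.0
```

View pics/side0.png

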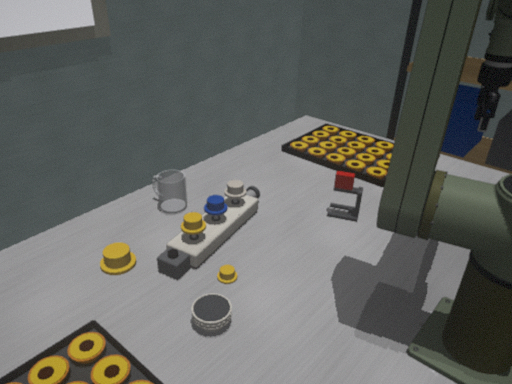

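View pics/top0.png

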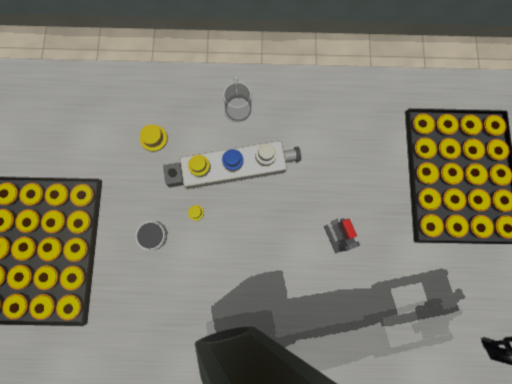

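The top view shows three yellow caps: a large loose one at (153,137), one on the filler at (199,165), and a small loose one at (196,212). The middle-sized one on the filler fits the description, since it sits on a spout in the row with blue (232,159) and white (266,154). The puller's red grip is at (349,228) in the top view and (345,181) in the side view. Next I confirm this in a crop and measure.

Run:
```python
from h import *
def load(n):
    z=np.load(n+"0.npz"); return z["im"],z["d"],z["K"],z["M"]
rng={"yellow":((20,120,60),(35,255,255)),"blue":((105,120,50),(125,255,255)),"red":((172,120,50),(180,255,255))}
seeds={"top":{"yellow":(199,165),"yellowL":(153,137),"yellowS":(196,212),"blue":(232,159),"red":(349,228)},"side":{"yellow":(193,222),"yellowL":(117,256),"yellowS":(227,273),"blue":(216,204),"red":(345,181)}}
cen={}
for n in seeds:
    im,d,K,M=load(n); P=cloud(d,K,M); hsv=cv2.cvtColor(im,cv2.COLOR_RGB2HSV)
    for c,(u,v) in seeds[n].items():
        lo,hi=rng[c.rstrip("LS")]; m=cv2.inRange(hsv,lo,hi)
        if c=="red": m|=cv2.inRange(hsv,(0,120,50),(8,255,255))
        k,l,st,ce=cv2.connectedComponentsWithStats(m); i=l[v,u]
        mm=(l==i)&(d>0); Q=P[mm]
        z=Q[:,2]; top=Q[z>np.percentile(z,90)-8]
        print(n,c,st[i].tolist(),ce[i].round(1),"bbox",np.percentile(Q,[3,97],axis=0).round(0).tolist(),"top",top.mean(0).round(1))
        cen[n,c]=ce[i]
for c in seeds["top"]:
    A=[];b=[]
    for n in seeds:
        im,d,K,M=load(n); r=M[:3,:3]@np.linalg.inv(K)@np.r_[cen[n,c],1]; r/=np.linalg.norm(r); I=np.eye(3)-np.outer(r,r); A.append(I); b.append(I@M[:3,3])
    x=np.linalg.lstsq(np.vstack(A),np.hstack(b),rcond=None); print("tri",c,x[0].round(1))
# white cap & block via top depth
im,d,K,M=load("top"); P=cloud(d,K,M)
q=P[140:170,250:282].reshape(-1,3); q=q[q[:,2]>97]; print("white top",q.mean(0),len(q))
q=P[140:190,160:300].reshape(-1,3); w=q[(q[:,2]>38)&(q[:,2]<52)]; 
print("block",len(w),w[:,2].mean(), cv2.minAreaRect(w[:,:2].astype(np.float32)))
# puller points
q=P[205:260,315:365].reshape(-1,3); 
for lo,hi in((4,15),(60,95),(100,140)):
    w=q[(q[:,2]>lo)&(q[:,2]<hi)]; print(lo,hi,len(w),w.mean(0).round(1), cv2.minAreaRect(w[:,:2].astype(np.float32)))
a=cv2.resize(im[110:265,130:375],None,fx=3,fy=3,interpolation=cv2.INTER_CUBIC); save("crop1",a)
```

```text
top yellow [188, 155, 22, 21, 353] [198.4 165. ] bbox [[588.0, 128.0, 78.0], [633.0, 175.0, 109.0]] top [613.8 152.6 106.1]
top yellowL [140, 125, 27, 26, 580] [152.7 137.4] bbox [[680.0, 269.0, 7.0], [743.0, 333.0, 46.0]] top [715.2 304.2  43. ]
top yellowS [188, 205, 16, 16, 193] [195.6 212.3] bbox [[472.0, 146.0, 3.0], [510.0, 184.0, 27.0]] top [492.1 165.9  24.1]
top blue [223, 150, 20, 20, 307] [232.2 159.3] bbox [[606.0, 35.0, 81.0], [648.0, 82.0, 109.0]] top [631.2  60.  106.1]
top red [342, 219, 15, 20, 171] [348.7 228.5] bbox [[420.0, -262.0, 119.0], [463.0, -232.0, 130.0]] top [ 441.6 -246.1  126.8]
side yellow [181, 212, 25, 22, 406] [192.8 223.2] bbox [[587.0, 135.0, 78.0], [630.0, 181.0, 107.0]] top [609.4 157.8 104.9]
side yellowL [100, 243, 36, 32, 847] [117.  258.6] bbox [[678.0, 277.0, 6.0], [737.0, 343.0, 44.0]] top [711.2 309.   42.3]
side yellowS [217, 265, 20, 18, 275] [226.8 274. ] bbox [[471.0, 152.0, 3.0], [505.0, 188.0, 25.0]] top [489.1 170.1  22.8]
side blue [208, 195, 16, 10, 122] [215.3 199.7] bbox [[611.0, 46.0, 101.0], [646.0, 81.0, 108.0]] top [627.5  
[... 185 characters left out ...]
6.2 305.3  13.5]
tri yellowS [492.  165.7   7.1]
tri blue [628.2  59.9 102.1]
tri red [ 443.9 -252.   103.7]
white top [644.25459509 -31.98491496 123.4081549 ] 213
block 2480 45.696222321247966 ((632.569091796875, 61.542022705078125), (91.2397232055664, 396.460205078125), 10.666108131408691)
4 15 361 [ 432.1 -241.1    7.4] ((443.6673278808594, -249.4603271484375), (155.82139587402344, 141.9339141845703), 0.983464241027832)
60 95 174 [ 413.2 -255.    82.8] ((430.0325012207031, -255.9432830810547), (75.96808624267578, 40.31925964355469), 15.796492576599121)
100 140 212 [ 441.9 -244.2  123.6] ((442.90545654296875, -246.51876831054688), (49.52267837524414, 22.51308250427246), 22.616729736328125)
```

View pics/crop1.png

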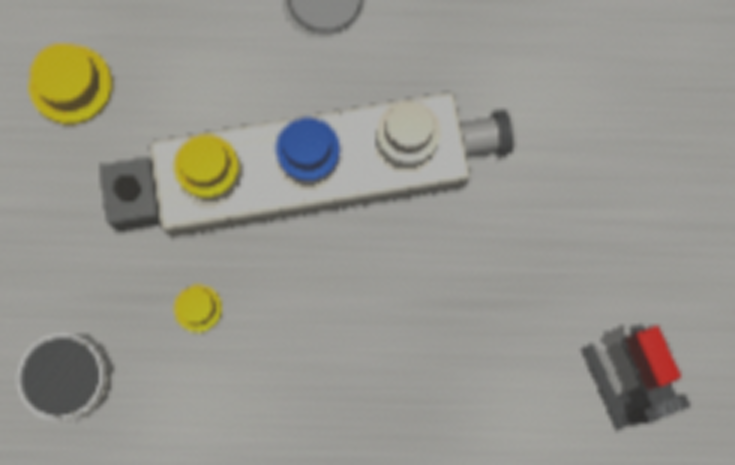

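The crop confirms it: the middle-sized yellow cap sits on the filler's left spout at crop (207,165), next to blue (308,149) and white (408,132). Measured so far: grip about (442,-245), top at 126, yaw +22.6°. Yellow cap about (612,154), top at 105, row normal at about +10.8°. Next: closer wrist views of both.

```bash
cat >> h.py <<'E'
def rot(a):
    a=np.radians(a); c,s=np.cos(a),np.sin(a); return np.array([[c,s,0],[s,-c,0],[0,0,-1.]])
def ts(): return sensors.read_state()["t"]
E
python3 - <<'E'
from h import *
c=optics.camera_params("wrist"); print(np.round(c["T_tool_cam"],2).tolist(),c["mtx"][0][0])
T=np.array(c["T_tool_cam"]); off=T[:3,3]
ims=[]
for n,p,a in(("cap",(612-60,154-11,330),10.8),("pul",(442-40,-245-16,290),22.6)):
    ctrl.move_ptp(p,rot(a)); im,d,K,M=grab("wrist"); np.savez(n+"1.npz",im=im,d=d,K=K,M=M); ims.append(im); print(n,ts(),M[:3,3].round(0))
save("w1",cv2.resize(np.hstack(ims),(800,300)))
E
```

```text
[[0.0, -0.95, -0.3, 76.03], [1.0, 0.0, -0.0, -0.48], [0.0, -0.3, 0.95, -116.52], [0.0, 0.0, 0.0, 1.0]] 330.77415595283634
cap 2.8333 [627. 157. 446.]
pul 4.475 [ 472. -231.  407.]
```

View pics/w1.png

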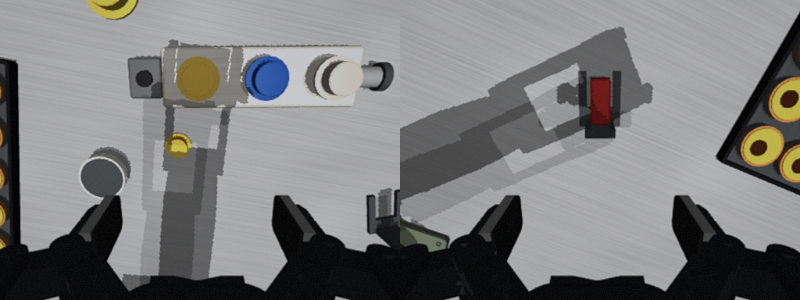

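The wrist views show the yellow cap at (197,78) in the left half and the red grip at (600,100) in the right half. The grip lines up with the tool, and the fork opens away from the robot.

Run:
```python
from h import *
for n,bands in(("cap",((98,115),(73,84))),("pul",((115,140),(2,14)))):
    z=np.load(n+"1.npz"); im,d,K,M=z["im"],z["d"],z["K"],z["M"]; P=cloud(d,K,M)
    h=cv2.cvtColor(im,cv2.COLOR_RGB2HSV)
    if n=="pul":
        m=(cv2.inRange(h,(172,100,40),(180,255,255))|cv2.inRange(h,(0,100,40),(6,255,255)))>0
        k,l,st,ce=cv2.connectedComponentsWithStats(m.astype(np.uint8)); i=1+np.argmax(st[1:,4]); m=l==i
        # top face by depth, also ray onto z of top
        q=P[m]; zt=np.median(q[q[:,2]>118][:,2]); t=q[abs(q[:,2]-zt)<4]; print("grip top",zt,cv2.minAreaRect(t[:,:2].astype(np.float32)),t.mean(0),len(t))
        v0,u0=int(ce[i][1]),int(ce[i][0]); q=P[v0-60:v0+80,u0-50:u0+50].reshape(-1,3)
        for lo,hi in((4,14),(40,72),(72,86)):
            w=q[(q[:,2]>lo)&(q[:,2]<hi)]; r=(w-t.mean(0))@rot(22.6); print(lo,hi,len(w),np.percentile(r,[2,98],axis=0).round(1).tolist())
    else:
        for c,lo,hi in(("yellow",(18,100,40),(35,255,255)),("blue",(105,100,40),(128,255,255))):
            m=cv2.inRange(h,lo,hi); 
            q=P[(m>0)]
            for b0,b1 in bands:
                w=q[(q[:,2]>b0)&(q[:,2]<b1)]; cc,r=cv2.minEnclosingCircle(w[:,:2].astype(np.float32)); print(c,b0,len(w),w.mean(0).round(1),np.round(cc,1),round(r,1))
        a=P[(P[...,2]>98)&(P[...,2]<115)]; a=a[(a[:,1]<10)&(a[:,1]>-80)&(a[:,0]>600)]; print("white",len(a),a.mean(0))
        b=P[(P[...,2]>41)&(P[...,2]<49)]; b=b[(b[:,0]>540)]; print("block",cv2.minAreaRect(b[:,:2].astype(np.float32)),b[:,2].mean())
```

```text
yellow 98 1528 [613.9 153.9 103.7] [613.4 153.9] 21.9
yellow 73 913 [615.7 153.4  80.2] [613.4 153.5] 29.6
blue 98 1576 [632.1  61.3 103.6] [631.8  60.7] 22.0
blue 73 810 [632.1  70.7  80.2] [632.1  60.6] 29.9
white 1635 [650.27581371 -31.11144568 103.30432158]
block ((631.0404663085938, 90.02281188964844), (135.49339294433594, 450.1532287597656), 1.1277180910110474) 43.43062263697769
grip top 124.65727820597243 ((442.4473571777344, -247.2010498046875), (49.114803314208984, 21.07261085510254), 22.199554443359375) [ 443.11181025 -246.65923599  124.59016309] 1471
4 14 1533 [[-50.4, -31.7, 116.1], [29.8, 31.1, 119.4]]
40 72 82 [[-41.5, -19.9, 53.2], [-40.8, 19.4, 81.9]]
72 86 646 [[-52.4, -18.9, 42.4], [-34.4, 18.9, 48.9]]
```

Cap at (613.5,153.8), radii 22/30 mm (middle-sized), row normal 11.2°. Grip at (442.6,-247), yaw 22.3°, top at 125. Grasping now.

Run:
```python
from h import *
R=rot(22.3)
ctrl.move_ptp((442.6,-247,180),R); ctrl.gripper_to(55)
hit=ctrl.move_l((442.6,-247,113),vel=90,threshold=10)
ctrl.gripper_to(10,force=90)
s=sensors.read_state(); print(hit,s["t"],s["grip_width"],s["grasp_force"],s["force"].round(1) if hasattr(s["force"],"round") else s["force"],s["eef_pos"])
ctrl.move_l((442.6,-247,240),vel=100)
s=sensors.read_state(); print(s["t"],s["grip_width"],s["grasp_force"],s["force"],s["eef_pos"])
im,d,K,M=grab("side"); save("s2",cv2.resize(im[60:290,130:460],None,fx=2,fy=2)); np.savez("s2.npz",im=im,d=d,K=K,M=M)
im,d,K,M=grab("wrist"); save("w2",im); np.savez("w2.npz",im=im,d=d,K=K,M=M)
P=cloud(d,K,M); h=cv2.cvtColor(im,cv2.COLOR_RGB2HSV)
m=cv2.inRange(h,(172,100,30),(180,255,255))|cv2.inRange(h,(0,100,30),(6,255,255))
k,l,st,ce=cv2.connectedComponentsWithStats(m); i=1+np.argmax(st[1:,4]); q=(P[l==i]-s["eef_pos"])@s["eef_rot"]
print(st[i],"red in tool",np.percentile(q,[2,50,98],axis=0).round(1).tolist())
```

```text
False 6.7167 21.052210143488285 88.1890332698822 [ 0.7 -1.   3.5] [ 443.2433457  -247.61824186  113.87197785]
8.1333 21.39162020559091 87.92791843414307 [ 0.46513368  0.06776054 -2.78077432] [ 442.13211228 -246.61758869  239.02596719]
[ 222  204   61  152 8253] red in tool [[-22.4, -10.7, -12.1], [9.7, -0.5, -10.6], [24.2, 9.7, 24.9]]
```

View pics/s2.png

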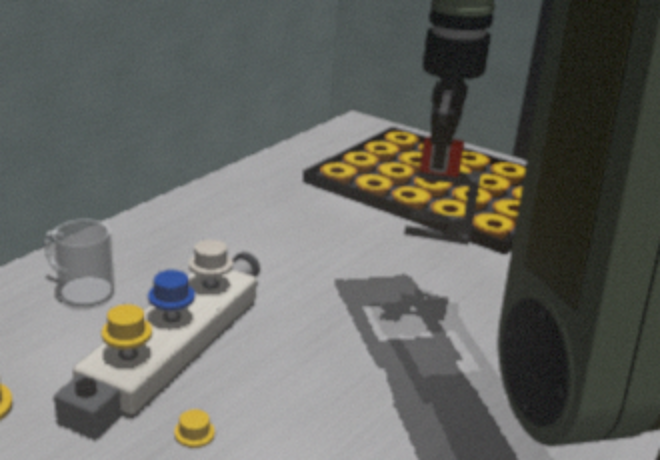

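View pics/w2.png

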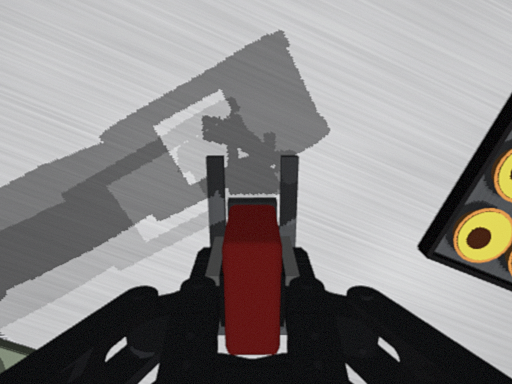

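The grasp is good: the fork hangs level, with tips at (215,157) and (289,157) in the wrist view, and the red grip is centred in the tool. I'll check fork tilt from the saved data, go to the pre-insertion point, and look again.

Run:
```python
from h import *
z=np.load("w2.npz"); im,d,K,M=z["im"],z["d"],z["K"],z["M"]; P=cloud(d,K,M); s=sensors.read_state()
q=((P-s["eef_pos"])@s["eef_rot"])[150:260,195:310].reshape(-1,3)
f=q[(q[:,2]>85)&(q[:,2]<125)]; f=f[abs(f[:,1])<40]
print("fork",len(f),np.percentile(f,[1,50,99],axis=0).round(1).tolist(),"slope z/x",np.polyfit(f[:,0],f[:,2],1),"z/y",np.polyfit(f[:,1],f[:,2],1))
A=np.array([613.5,153.8]); a=np.radians(11.2); n=np.array([np.cos(a),np.sin(a)]); R=rot(11.2)
p=A-130*n
ctrl.move_ptp((*p,250),R); ctrl.move_l((*p,171),vel=100)
s=sensors.read_state(); print(s["t"],s["eef_pos"],s["grip_width"])
im,d,K,M=grab("side"); b=[im[90:310,60:300]]
im,d,K,M=grab("wrist"); P=cloud(d,K,M); h=cv2.cvtColor(im,cv2.COLOR_RGB2HSV); m=cv2.inRange(h,(18,100,40),(35,255,255))
w=P[(m>0)&(P[...,2]>97)&(P[...,2]<112)]; print("cap",len(w),w.mean(0).round(1),np.round(cv2.minEnclosingCircle(w[:,:2].astype(np.float32)),1) if 0 else cv2.minEnclosingCircle(w[:,:2].astype(np.float32)))
save("pre",np.hstack([cv2.resize(b[0],(400,367)),cv2.resize(im,(400,367))]))
```

```text
fork 2959 [[-33.4, -32.7, 105.7], [2.8, 18.9, 107.1], [31.1, 30.8, 113.3]] slope z/x [6.13556755e-03 1.07345289e+02] z/y [-7.59978590e-04  1.07357901e+02]
10.5833 [486.68462219 128.54498414 171.7197905 ] 20.957397042489557
cap 1416 [597.9 150.4 103.4] ((602.3404541015625, 151.17572021484375), 18.466785430908203)
```

View pics/pre.png

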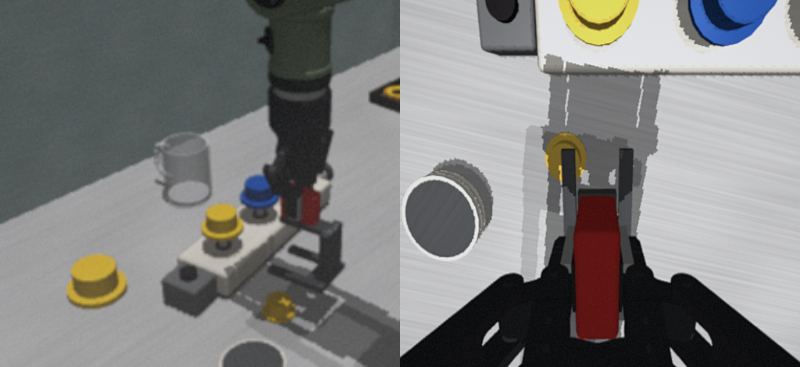

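The wrist view shows the cap at column 597, directly ahead of the fork, whose arms are at 568 and 625. The side view shows the fork level, above the block's top and below the cap flanges. Inserting now.

Run:
```python
from h import *
A=np.array([613.5,153.8])
hit=ctrl.move_l((*A,171),vel=70,threshold=8)
s=sensors.read_state(); print(hit,s["t"],s["eef_pos"],s["force"],s["grip_width"])
im,d,K,M=grab("side"); save("in",cv2.resize(im[120:320,110:340],None,fx=3,fy=3))
```

```text
False 12.6917 [613.18797326 153.78928342 171.02301805] [ 0.08983968  0.06859217 -2.95045236] 21.340185678044
```

View pics/in.png

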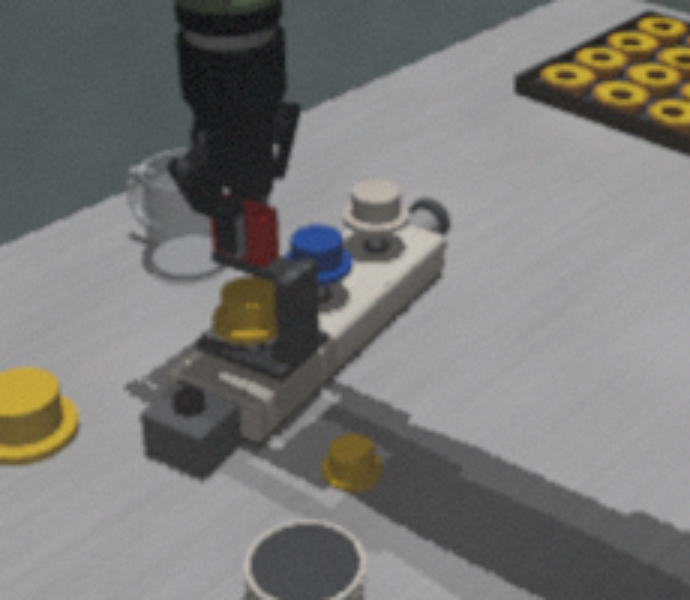

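The fork is under the yellow cap: cap at (245,310), upright back at (298,310), no contact force. Pulling up in steps.

Run:
```python
from h import *
A=np.array([613.5,153.8])
for z in (181,185,190,197,206,216):
    ctrl.move_l((*A,z),vel=25)
    s=sensors.read_state(); print(z,round(s["t"],1),np.round(s["eef_pos"],1),np.round(s["force"],1),np.round(s["wrist_torque"],2),round(s["grip_width"],1))
im,d,K,M=grab("side"); save("up",cv2.resize(im[100:300,110:340],None,fx=3,fy=3))
```

```text
181 13.3 [613.7 153.8 181.3] [ 0.4 -0.2 -3.2] [-0.02 -0.07  0.03] 20.5
185 13.6 [612.7 153.7 183.4] [  1.8  -0.3 -12.3] [ 0.05 -0.49 -0.01] 21.1
190 13.9 [614.7 154.  192.6] [-0.9  0.1 -2.7] [ 0.02 -0.08 -0.  ] 21.1
197 14.4 [613.8 153.9 197.6] [ 0.3  0.1 -3.8] [-0.07 -0.04  0.06] 21.0
206 14.9 [613.6 153.8 206.2] [ 0.2 -0.1 -3.4] [ 0.   -0.08 -0.04] 21.1
216 15.4 [613.6 153.8 216.2] [-0.9 -0.1 -3. ] [ 0.05 -0.06  0.06] 21.1
```

View pics/up.png

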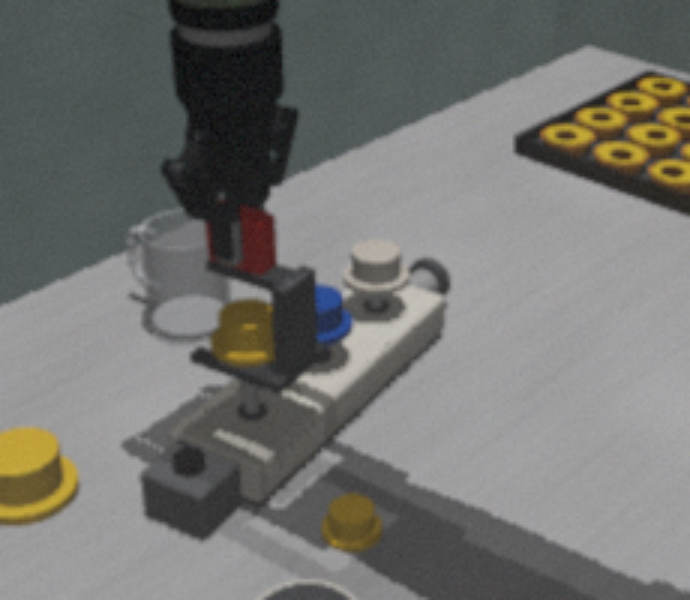

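The cap popped off at about 12 N pull. It sits on the fork at (243,335), with the bare neck visible below at (250,405), and blue and white are still on. Carrying it gently to the free bench area.

```bash
cat >> h.py <<'E'
def capcheck(tag):
    s=sensors.read_state(); im,d,K,M=grab("side"); P=cloud(d,K,M); h=cv2.cvtColor(im,cv2.COLOR_RGB2HSV)
    m=cv2.inRange(h,(18,110,40),(35,255,255)); k,l,st,ce=cv2.connectedComponentsWithStats(m); 
    for i in range(1,k):
        if st[i,4]>30:
            c=np.median(P[(l==i)],axis=0); r=(c-s["eef_pos"])@s["eef_rot"]
            if abs(r[0])<60 and abs(r[1])<60: print(tag,"cap in tool",r.round(1),st[i].tolist())
    print(tag,round(s["t"],2),np.round(s["eef_pos"],1),np.round(s["force"],1),round(s["grip_width"],1))
    return im
E
python3 - <<'E'
from h import *
A=np.array([613.5,153.8]); B=np.array([480.,-60])
capcheck("up")
ctrl.move_l((*A,265),vel=50)
ctrl.move_l((*B,265),vel=60); capcheck("over")
ctrl.move_l((*B,123),vel=50); capcheck("low")
hit=ctrl.move_l((*B,112),vel=10,threshold=4); print(hit); ctrl.hold(0.3)
capcheck("down")
E
```

```text
up cap in tool [ -9.2 -14.5  85.9] [181, 200, 20, 22, 368]
up 15.49 [613.5 153.8 216. ] [ 0.8  0.4 -4.3] 21.2
over cap in tool [ -7.8 -16.1  88.1] [284, 169, 23, 20, 348]
over 21.02 [480.  -59.9 265. ] [ 0.9  0.8 -3.1] 21.4
low cap in tool [ -6.7 -14.8  88.8] [280, 217, 22, 20, 327]
low 24.07 [480.1 -60.  123.2] [ 0.5 -0.6 -4.2] 21.1
True
down cap in tool [ -6.9 -15.   87.4] [280, 220, 22, 20, 329]
down 25.27 [479.9 -60.1 113.8] [-0.1 -0.7  5.5] 21.3
```

The puller touched down at the same height as when it was picked up (113.8), with the cap unmoved on the fork. Releasing and retreating straight up.

Run:
```python
from h import *
B=np.array([480.,-60])
ctrl.gripper_to(55); ctrl.hold(0.2)
ctrl.move_l((*B,150),vel=40); ctrl.move_l((*B,260),vel=100)
s=sensors.read_state(); print(s["t"],s["force"])
im,d,K,M=grab("side"); a=cv2.resize(im[130:310,120:360],(800,600)); save("end",a)
P=cloud(d,K,M)[180:260,255:330].reshape(-1,3); 
im,d,K,M=grab("wrist"); P=cloud(d,K,M); h=cv2.cvtColor(im,cv2.COLOR_RGB2HSV)
m=cv2.inRange(h,(172,100,30),(180,255,255))|cv2.inRange(h,(0,100,30),(6,255,255)); q=P[m>0]; q=q[q[:,2]>118]
print("grip top",len(q),q.mean(0).round(1),np.ptp(q[:,2]),cv2.minAreaRect(q[:,:2].astype(np.float32)))
```

```text
28.3 [ 0.45010434  0.36204497 -0.21250095]
grip top 1616 [480.2 -59.4 125.3] 257.10633227051954 ((504.54034423828125, -53.80234909057617), (101.51958465576172, 21.843624114990234), 11.881792068481445)
```

View pics/end.png

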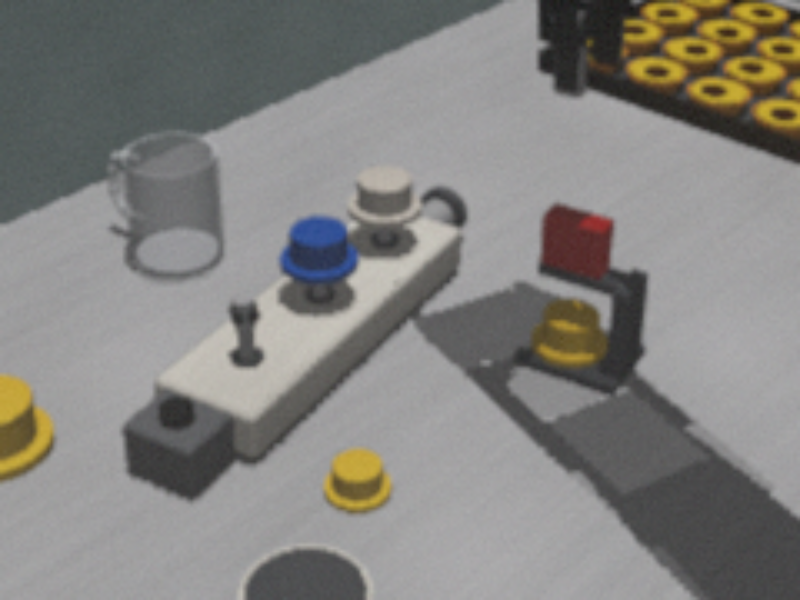

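The puller stands upright with its grip at (577,242) and the yellow cap on its fork at (570,335). The spout at (243,330) is bare, blue (318,248) and white (384,197) are still on, and the gripper is clear. Handing in.

```bash
python3 -c "
from h import *
print(ctrl.finish_job())"
```

```text
the job is handed in; nothing more can be done
None
```

The job is handed in at about 28 s of the 54 s allowed: the yellow cap is off its spout and sitting on the fork, the puller stands upright and released on the bench, and the blue and white caps are still on.

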